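Fit the top specimen table from the nested pile onto the elevating screw

ROBOT

A 6-joint arm with a two-finger parallel gripper is mounted at the origin on the work surface. World frame = base frame: x ahead of the robot, y to its left, z up, the work surface at z = 0. Lengths are in mm, angles in rad, forces in N, time in s.
With the tool pointing down it reaches from about 275 to 750 mm from the base axis. Payload 10.2 kg.
Tool frame: the origin (TCP) lies between the finger pads; the fingertips stand 25 mm ahead of it and the grasp point (between the pads) lies 6 mm ahead of it; z points along the fingers, y is the line along which they close (so a half turn about z gives the same grasp; the last joint's range is limited). The gripper opens to 85 mm and grips with 20 to 120 N. Pads are 22 mm wide; open, the fingers measure 114 mm over their backs; the gripper's body (76 mm by 85 mm) begins 54 mm behind the grasp point. The pads swing forward as they close: fully open they stand 13 mm farther back than shut.
Start: joints at [-1.382, 0.313, 1.498, -0, 1.331, -0.223], TCP at [210.124, -481.123, 256.294] pointing down, gripper open.
Joint ranges: [-2.94, 2.94], [-0.97, 2.17], [0.19, 2.56], [-1.23, 4.37], [0.02, 3.11], [-2.88, 2.88]. Speed limits (rad/s): [2.39, 2.39, 3.01, 3.14, 3.14, 3.14].

INTERFACE

Orientations are given as a unit quaternion [w, x, y, z].
In Python, from rig import ctrl, eyes, finish_job gives the robot as it stands.
- The arm moves only by the tool step_arm, never from a script. Its argument "increments" is a list of rows, each an object of numbers: "dx", "dy", "dz": the shift along the tool's x, y, z in units of 25 mm (1.0 is 25 mm); "wx", "wy", "wz": the turn, a rotation vector about the tool's x, y, z in units of 6 degrees (1.0 is 6 degrees). A call has 1 to 5 rows; each row shifts and turns the commanded pose from where the row before left it, along the tool's axes as they then stand; what a row does not reach is not made up. A row lasts 1/10 s, in which the tool goes at most 50 mm and 8.59 degrees, less where a joint would pass 70% of its speed; a pose out of reach is approached as far as the arm can. A call is refused whole if a number of a shift passes 1 or a number of a turn 1, either way. A call with a gripper value outside its range is refused whole. "fingers" is the finger opening in mm, from 0 to 85.4, set as the call begins (left out, the last holds). The fingers move at their own pace and stop on an object; "squeeze" is the grip in N (left out, the last holds). Time passes only in rows, so rows that do not move let the fingers close. It gives the time, the measured TCP pose, the force, the opening and the grip force at its end, in the units of the state.
- ctrl.sense(): the state, without advancing time (a new reading comes with each control period).
- eyes.capture(name): name is "scene" or "top" or "wrist"; returns a dict with "frame" (384x512x3 uint8, blue, green, red), "fx", "fy", "cx", "cy" (pixels), "k1" (the pictures are not rectified: a ray, as slopes to the right and down, at radius r is drawn at 1 + k1 r^2 times it, then the intrinsics apply), "R" (3x3) and "t" (3): a world point X has camera coordinates R X + t; the wrist camera has in their place "tool_from_camera" (4x4, takes a point from camera to tool coordinates, whose origin is the TCP and whose axes are the flange's). Camera axes: x right, y down, z forward; pixel columns grow to the right and rows downward; lengths in mm; the calibration is good to about 2 mm. A picture is of the moment at which its call begins: read the wrist's pose just before it. There is no depth.
- finish_job(): hands the job in; it is judged then, once.
Trained networks look in the newest picture that a camera, given by its name, has taken for a name from the list of things; names that differ only in an ending like _2 or _b are one class to them, and where a whole thing is asked for, a point or a joint stands for the part that bears it (a point fixed in the world has none). Each returns a list of dicts, best first, with "p" (0 to 1); they miss things now and then, are a little off and sometimes report something else, mostly with a low value. They report only what shows in the picture. A call takes as long as a camera call. They do not tell look-alikes from the thing itself.
- eyes.cut_out(camera, label): "mask" (384x512 bool, what is visible of it).
- eyes.landmark_of(camera, label): "point" ([x, y, z] in mm, in the coordinates of the camera as it stood for that picture, good to about 4 mm: a listed point, or the origin of a listed thing).
The state is a dict: "time_s": time; "joints": joint angles; "dq": joint speeds; "tau": joint torques, N m; "eef_pos": TCP position; "ee_rot": TCP orientation; "force": force on the tool from outside, world axes, zero at the start; "wrist_torque": the same for the moment, N m; "grip_width": opening from 0.0 (shut) to 1.0 (fully open); "grip_force": force on a finger pad.
Only numpy, scipy, OpenCV 4.12 (cv2) and the standard library are available. Lean on these libraries where they do the work, as an engineer would, in place of code of your own. Each camera call takes 0.05 s, during which the arm holds its last target. There are 200 camera calls.

TASK

Lift the top specimen table straight off the nested pile, leaving the two below it nested and standing where they are, and slide its collar over the nose of the elevating screw until the table sits fully home and level on the flange, then let go. Lower it gently all the way, without dropping it or forcing the screw down. Leave the stand's setting and the other things on the bench alone.

Things in the scene. Friction and masses are not known exactly. Their poses are not given: they have to be found in the camera images.
- table_top: Topmost of 3 identical round steel specimen tables nested in a pile, 0.2-0.4 kg: disc of diameter 60 with a rim on its upper face (inside diameter 53, 5 high) and under it a collar, an open tube (outside 47, inside 38, 26 long) closed above by the disc. Origin: centre of the collar's lower end, z up the axis. The gripping side (disc and rim) runs 26 to 41 mm above it. Yaw means nothing.
- table_mid: Middle table, identical, to stay put. Origin likewise, 36 mm below that of the top one. Each collar stands loosely (3 mm play all round) inside the rim of the table below, touching its disc; between an upper disc's underside and the lower table's rim is a gap 21 mm high.
- table_low: Lowest table, identical, to stay put. Origin likewise; its collar stands on the bench.
- screw_seat (a point): Centre of the upper face of the elevating screw's flange (diameter 54), where the collar's lower end comes to rest; z up. Above it rises the screw's smooth nose: diameter 32, 21 high, its top 6 mm tapering to diameter 22. The flange's face is 100 to 135 mm above the bench, as the screw happens to be set; the screw is stiff and stays put below about 150 N.
- stand: Fixed stand that carries the upright screw at its centre: white square base 150 x 150 x 22 mm, black sleeve of diameter 60 up to 66 mm above the bench, four spokes along the base's diagonals with ball ends reaching 93 mm from the axis, 47 mm above the bench. Origin: centre of its underside.
- ref_block: Bystander: flat steel reference block 60 x 45 x 14 mm, loose on the bench; origin at the centre of its underside.
- oil_bottle: Bystander: white plastic bottle with black cap, diameter 44 mm, 110 mm high; origin at the centre of its underside.
- probe_case: Bystander: closed wooden case 90 x 140 x 42 mm with a brass catch; origin at the centre of its underside.
There are look-alikes about, which are no part of the job. Leave any orange or yellow look-alike of the table_top alone.

How it is judged:
By the outcome, as a careful person would: the job done as asked, in the order asked, and still so for the second after the job is handed in, with the robot touching nothing.
It also fails if it takes over 38 s, if anything falls off the work surface, if the arm or the gripper's body presses on something with over 40 N, if the wrist force passes 120 N, or if a joint passes its speed limit or range.

## Working session

There is one attempt and no reset: what is moved stays moved. The work goes in short steps, Python scripts to look and compute and a tool call to move; the robot and the scene stay as the last step left them, time stands still between calls to the robot, and variables do not carry over. Pictures are saved under pics/ and viewed, at most 13 in all, crops included, and the job is handed in when it is done.

Besides the shell and the picture viewer there is one more tool, called as name(argument=value, ...), one argument or row to a line, values as JSON. step_arm: Moves the arm, as the interface text tells. Its arguments: {"type":"object","properties":{"increments":{"type":"array"},"fingers":{"type":"number"},"squeeze":{"type":"number"}},"required":["increments"]}

```bash
ls; mkdir -p pics; cat > h.py <<'E'
import numpy as np, cv2
from rig import ctrl, eyes, finish_job
from scipy.spatial.transform import Rotation as Ro
def rot(q): return Ro.from_quat([q[1],q[2],q[3],q[0]]).as_matrix()
def cap(n):
    s=ctrl.sense(); c=eyes.capture(n)
    if n=='wrist':
        T=np.array(c['tool_from_camera']); Rt=rot(s['ee_rot'])
        Rcw=Rt@T[:3,:3]; o=Rt@T[:3,3]+np.array(s['eef_pos'])
        c['R']=Rcw.T; c['t']=-Rcw.T@o
    c['R']=np.array(c['R']); c['t']=np.array(c['t']); return c
def world(c,p): return c['R'].T@(np.array(p)-c['t'])
def proj(c,X):
    p=c['R']@np.array(X,float)+c['t']; u=p[:2]/p[2]; u=u*(1+c['k1']*(u@u))
    return np.array([c['fx']*u[0]+c['cx'],c['fy']*u[1]+c['cy']])
def ray(c,px):
    d=(np.array(px,float)-[c['cx'],c['cy']])/[c['fx'],c['fy']]; u=d.copy()
    for _ in range(20): u=d/(1+c['k1']*(u@u))
    return c['R'].T@np.array([u[0],u[1],1.]), -c['R'].T@c['t']
def atz(c,px,z):
    d,o=ray(c,px); return o+d*(z-o[2])/d[2]
E
python3 - <<'E'
from h import *
np.set_printoptions(precision=1,suppress=True)
s=ctrl.sense(); print(s['ee_rot'],s['time_s'])
ims=[]
for n in ['scene','top']:
    c=cap(n); ims.append(c['frame'])
    print(n,'cam at',-c['R'].T@c['t'])
    for l in ['table_top','table_mid','table_low','screw_seat','stand','ref_block','oil_bottle','probe_case']:
        for d in eyes.landmark_of(n,l)[:4]:
            X=world(c,d['point']); print(l,round(d['p'],2),X,proj(c,X))
cv2.imwrite('pics/a.png',ims[0]);cv2.imwrite('pics/b.png',ims[1])
print(ctrl.sense()['time_s'])
E
```

```text
pics
[-0.   1.   0.2  0. ] 0.0
scene cam at [1327.4  523.2  751.1]
table_top 0.96 [461.3 339.4  -0.8] [401.5 240.6]
table_top 0.69 [488.  117.5  -0.9] [321.7 210.7]
table_mid 0.47 [463.9 226.3  36.4] [363.3 212.1]
table_low 0.67 [471.1 224.7   2.5] [359.4 222.8]
screw_seat 0.73 [ 533.9 -184.9  121.8] [228.9 143.9]
stand 0.64 [ 542.  -183.8    1.9] [228.2 178.8]
ref_block 0.87 [778.7 -24.   -2.1] [214.1 245.1]
ref_block 0.21 [692.7 370.1  -5.5] [372.7 305. ]
oil_bottle 0.84 [693.1 369.   -2.8] [372.4 304.1]
top cam at [ 522.7  -40.6 1347.3]
table_top 0.9 [465.7 222.2  73.2] [174.1 254.6]
table_top 0.63 [487.2 115.2  -1.3] [212.4 246.4]
table_top 0.51 [449.7 337.5   3.1] [142.7 258.9]
table_mid 0.53 [466.7 223.7  37.4] [176.  253.7]
table_low 0.61 [467.  221.9   4.1] [178.7 253.1]
screw_seat 0.78 [ 532.5 -185.8  120.3] [311.5 230.6]
ref_block 0.7 [774.5 -23.1   1.1] [254.9 156.3]
ref_block 0.35 [684.5 363.5   1.7] [135.6 185.7]
oil_bottle 0.59 [470.5 221.4   3.5] [178.9 252. ]
oil_bottle 0.56 [688.1 363.3  -1. ] [135.9 184.6]
oil_bottle 0.32 [ 631.7 -421.3    0.2] [379.6 198.9]
probe_case 0.98 [ 630.4 -425.    -1.3] [380.6 199.4]
0.9
```

View pics.

View pics/a.png

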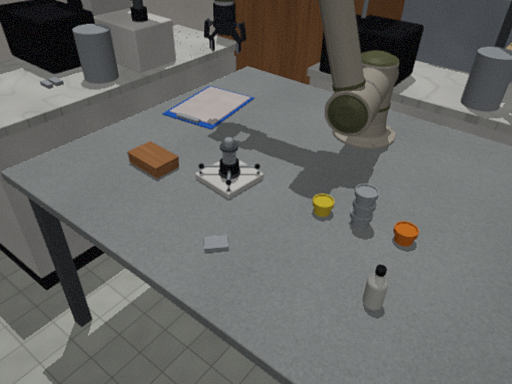

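View pics/b.png

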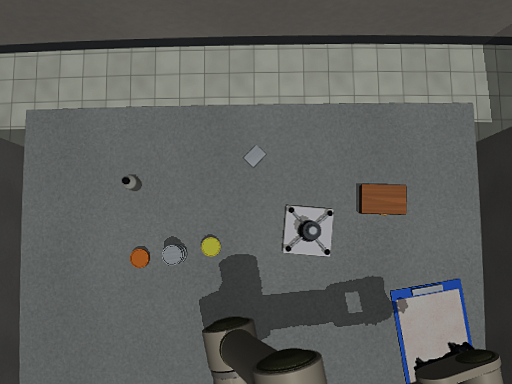

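The scene picture shows the grey pile at px (365,205), between the yellow (323,205) and orange (405,233) look-alikes, with the stand at (229,175). The top picture agrees: pile at (174,254), screw at (311,230).

```bash
cat >> h.py <<'E'
def go(X):
    s=ctrl.sense(); R=rot(s['ee_rot']); d=R.T@(np.array(X)-s['eef_pos'])/25
    print('pos',np.round(s['eef_pos'],1),'need units',np.round(d,3),'t',s['time_s']); return d
E
python3 - <<'E'
from h import *
s=ctrl.sense(); print(rot(s['ee_rot']).round(4)); go([466,222,256])
E
```

```text
[[ 0.9164  0.4002 -0.    ]
 [ 0.4002 -0.9164 -0.    ]
 [-0.     -0.     -1.    ]]
pos [ 210.1 -481.1  256.3] need units [ 2.0636e+01 -2.1677e+01  1.1000e-02] t 0.9
```

step_arm(
  increments=[
    {"dx": 0.94, "dy": -0.985},
    {"dx": 0.94, "dy": -0.985},
    {"dx": 0.94, "dy": -0.985},
    {"dx": 0.94, "dy": -0.985},
    {"dx": 0.94, "dy": -0.985},
  ],
  fingers=85,
)

```text
invalid input at $.increments[0]: expected keys dx, dy, dz, wx, wy, wz
```

step_arm(
  increments=[
    {"dx": 0.94, "dy": -0.985},
    {"dx": 0.94, "dy": -0.985},
    {"dx": 0.94, "dy": -0.985},
    {"dx": 0.94, "dy": -0.985},
    {"dx": 0.94, "dy": -0.985},
  ],
)

```text
invalid input at $.increments[0]: expected keys dx, dy, dz, wx, wy, wz
```

step_arm(
  increments=[
    {"dx": 0.94, "dy": -0.985},
    {"dx": 0.94, "dy": -0.985},
    {"dx": 0.94, "dy": -0.985},
    {"dx": 0.94, "dy": -0.985},
    {"dx": 0.94, "dy": -0.985},
  ],
)

```text
invalid input at $.increments[0]: expected keys dx, dy, dz, wx, wy, wz
```

step_arm(
  increments=[
    {"dx": 0.94, "dy": -0.985},
    {"dx": 0.94, "dy": -0.985},
    {"dx": 0.94, "dy": -0.985},
    {"dx": 0.94, "dy": -0.985},
    {"dx": 0, "dy": 0},
  ],
)

```text
invalid input at $.increments[0]: expected keys dx, dy, dz, wx, wy, wz
```

step_arm(
  increments=[
    {"dx": 0.94, "dy": -0.985, "dz": 0, "wx": 0, "wy": 0, "wz": 0},
    {"dx": 0.94, "dy": -0.985, "dz": 0, "wx": 0, "wy": 0, "wz": 0},
    {"dx": 0.94, "dy": -0.985, "dz": 0, "wx": 0, "wy": 0, "wz": 0},
    {"dx": 0.94, "dy": -0.985, "dz": 0, "wx": 0, "wy": 0, "wz": 0},
    {"dx": 0.94, "dy": -0.985, "dz": 0, "wx": 0, "wy": 0, "wz": 0},
  ],
  fingers=85,
)

```text
time_s: 1.4
eef_pos: [268.8, -319.9, 256.3]
ee_rot: [0.0, 0.979, 0.204, 0.0]
force: [0.4, 0.4, 1.3]
grip_width: 0.996
grip_force: 0.0
```

step_arm(
  increments=[
    {"dx": 0.94, "dy": -0.985, "dz": 0, "wx": 0, "wy": 0, "wz": 0},
    {"dx": 0.94, "dy": -0.985, "dz": 0, "wx": 0, "wy": 0, "wz": 0},
    {"dx": 0.94, "dy": -0.985, "dz": 0, "wx": 0, "wy": 0, "wz": 0},
    {"dx": 0.94, "dy": -0.985, "dz": 0, "wx": 0, "wy": 0, "wz": 0},
    {"dx": 0.94, "dy": -0.985, "dz": 0, "wx": 0, "wy": 0, "wz": 0},
  ],
)

```text
time_s: 1.9
eef_pos: [327.1, -160.1, 256.5]
ee_rot: [0.0, 0.979, 0.204, 0.0]
force: [0.7, -0.4, -0.2]
grip_width: 0.994
grip_force: 0.0
```

step_arm(
  increments=[
    {"dx": 0.94, "dy": -0.985, "dz": 0, "wx": 0, "wy": 0, "wz": 0},
    {"dx": 0.94, "dy": -0.985, "dz": 0, "wx": 0, "wy": 0, "wz": 0},
    {"dx": 0.94, "dy": -0.985, "dz": 0, "wx": 0, "wy": 0, "wz": 0},
    {"dx": 0.94, "dy": -0.985, "dz": 0, "wx": 0, "wy": 0, "wz": 0},
    {"dx": 0.94, "dy": -0.985, "dz": 0, "wx": 0, "wy": 0, "wz": 0},
  ],
)

```text
time_s: 2.4
eef_pos: [385.6, -0.1, 256.5]
ee_rot: [0.0, 0.979, 0.204, 0.0]
force: [1.1, -0.8, 0.4]
grip_width: 0.995
grip_force: 0.0
```

step_arm(
  increments=[
    {"dx": 0.94, "dy": -0.985, "dz": 0, "wx": 0, "wy": 0, "wz": 0},
    {"dx": 0.94, "dy": -0.985, "dz": 0, "wx": 0, "wy": 0, "wz": 0},
    {"dx": 0.94, "dy": -0.985, "dz": 0, "wx": 0, "wy": 0, "wz": 0},
    {"dx": 0.94, "dy": -0.985, "dz": 0, "wx": 0, "wy": 0, "wz": 0},
    {"dx": 0, "dy": 0, "dz": 0, "wx": 0, "wy": 0, "wz": 0},
  ],
)

```text
time_s: 2.9
eef_pos: [432.5, 128.9, 256.2]
ee_rot: [-0.0, 0.979, 0.206, 0.0]
force: [-0.5, -0.4, -0.2]
grip_width: 0.997
grip_force: 0.0
```

```bash
python3 - <<'E'
from h import *
np.set_printoptions(precision=1,suppress=True)
c=cap('wrist'); print('cam',-c['R'].T@c['t']); cv2.imwrite('pics/w1.png',c['frame'])
for l in ['table_top','table_mid','table_low']:
    for d in eyes.landmark_of('wrist',l)[:4]:
        X=world(c,d['point']); print(l,round(d['p'],2),X,proj(c,X))
print(np.array(c['tool_from_camera']))
go([466,222,256]); s=ctrl.sense(); print(s['force'],s['joints'])
E
```

```text
cam [491.9 155.  374.2]
table_top 0.66 [469.  223.4  71.1] [181.  105.9]
table_top 0.63 [491.1 118.9   2. ] [279.  125.4]
[[  -0.    -1.    -0.3   64.9]
 [   1.    -0.     0.     0.1]
 [  -0.    -0.3    1.  -118. ]
 [   0.     0.     0.     1. ]]
pos [431.8 125.7 256.3] need units [ 2.8 -3.   0. ] t 3.1
[ 0.5 -0.3  0. ] [ 0.   0.1  1.7 -0.   1.3  1.2]
```

View pics/w1.png

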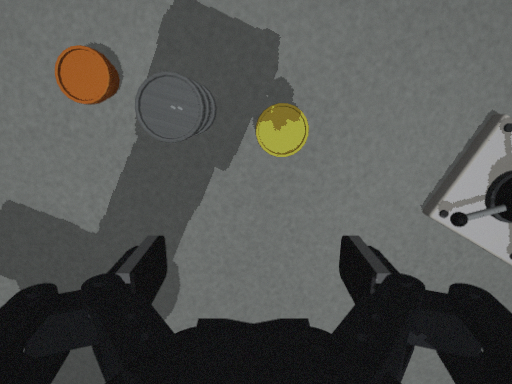

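The wrist picture shows the pile's top rim as a circle centred near (171,106), with orange to its left, yellow to its right and the stand at far right.

```bash
python3 - <<'E'
from h import *
np.set_printoptions(precision=1,suppress=True)
c=cap('wrist'); g=cv2.cvtColor(c['frame'],6)
X=atz(c,[171,106],113); print(X)
# top camera mask & wrist model edge score
def circ(x,y,z,r=30): 
    return np.array([proj(c,[x+r*np.cos(a),y+r*np.sin(a),z]) for a in np.linspace(0,6.28,80)])
print(circ(X[0],X[1],113).min(0),circ(X[0],X[1],113).max(0))
im=c['frame'].copy()
for z,col in ((113,(0,0,255)),(77,(0,255,0)),(41,(255,0,0))): cv2.polylines(im,[circ(X[0],X[1],z).round().astype(int)],True,col,1)
cv2.imwrite('pics/w2.png',cv2.resize(im[40:180,40:340],None,fx=2.6,fy=2.6))
for n in ['scene','top']:
    c=cap(n)
    for m in eyes.cut_out(n,'table_top')[:4]:
        ys,xs=np.nonzero(m['mask']); print(n,m['p'],xs.min(),xs.max(),ys.min(),ys.max(),c['frame'][m['mask']].mean(0))
    p=circ(X[0],X[1],113); print('model',p.min(0),p.max(0))
d=go([X[0],X[1],256])
E
```

```text
[468.4 218.3 113. ]
[136.3  68.8] [205.8 141.1]
scene 0.66 311 334 194 217 [ 43.3 120.4 135.2]
scene 0.61 355 378 184 208 [90.  87.3 84.1]
scene 0.58 393 418 221 246 [ 29.1  81.3 145.7]
scene 0.55 353 376 198 218 [84.2 81.8 78.8]
model [352.8 181.8] [376.8 195.8]
top 0.63 201 221 237 256 [ 44.3 126.8 133.6]
top 0.59 162 184 245 261 [70.6 68.7 65.7]
top 0.54 130 149 249 267 [ 28.6  75.1 139.7]
model [162.5 244. ] [182.9 264.7]
pos [432.  125.8 256.4] need units [ 2.8 -2.8  0. ] t 3.35
```

View pics/w2.png

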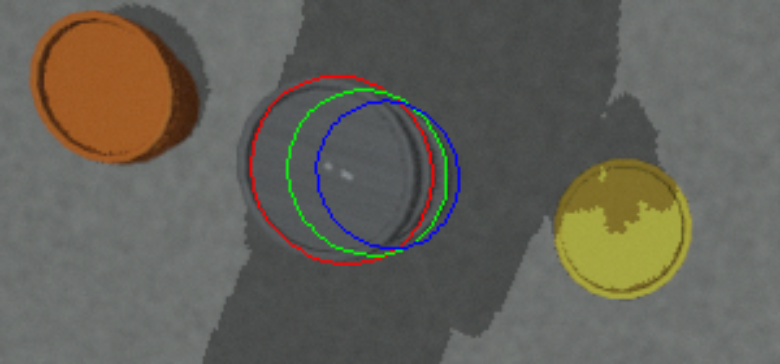

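The overlay shows the actual rim sits about 4 px left of and 2 px above my guess. I'll correct that, move over it and look again from lower down.

step_arm(
  increments=[
    {"dx": 0.95, "dy": -0.95, "dz": 0, "wx": 0, "wy": 0, "wz": 0},
    {"dx": 0.95, "dy": -0.97, "dz": 0.6, "wx": 0, "wy": 0, "wz": 0},
    {"dx": 0.94, "dy": -0.96, "dz": 1, "wx": 0, "wy": 0, "wz": 0},
    {"dx": 0, "dy": 0, "dz": 1, "wx": 0, "wy": 0, "wz": 0},
    {"dx": 0, "dy": 0, "dz": 0, "wx": 0, "wy": 0, "wz": 0},
  ],
)

```text
time_s: 3.85
eef_pos: [466.9, 220.7, 188.4]
ee_rot: [0.0, 0.979, 0.205, -0.003]
force: [-1.3, -0.2, -0.1]
grip_width: 0.993
grip_force: 0.0
```

```bash
python3 - <<'E'
from h import *
np.set_printoptions(precision=1,suppress=True)
go([468.5,220.5,190]); c=cap('wrist'); im=c['frame'].copy()
def circ(x,y,z,r=30): 
    return np.array([proj(c,[x+r*np.cos(a),y+r*np.sin(a),z]) for a in np.linspace(0,6.28,80)])
cv2.polylines(im,[circ(468.5,220.5,113).round().astype(int)],True,(0,0,255),1)
cv2.polylines(im,[circ(468.5,220.5,77).round().astype(int)],True,(0,255,0),1)
for m in eyes.cut_out('wrist','table_top')[:3]:
    ys,xs=np.nonzero(m['mask']); print(m['p'],xs.min(),xs.max(),ys.min(),ys.max())
p=circ(468.5,220.5,113); print('model',p.min(0),p.max(0), proj(c,[468.5,220.5,113]))
for i in range(2): print(proj(c,[468.5+10*(i==0),220.5+10*(i==1),113]))
for d in eyes.landmark_of('wrist','table_top')[:3]: print(d['p'],world(c,d['point']))
cv2.imwrite('pics/w3.png',im)
E
```

```text
pos [466.9 220.7 188.4] need units [ 0.1  0.  -0.1] t 3.85
0.91 206 291 163 246
0.56 325 391 171 234
0.22 222 278 154 172
model [210.7 163.7] [296.9 245.6] [253.8 206.3]
[259.6 193.6]
[240.6 200.8]
0.91 [454.6 343.8   5.2]
0.84 [491.6 118.9   2.1]
0.7 [470.2 222.9  67.9]
```

View pics/w3.png

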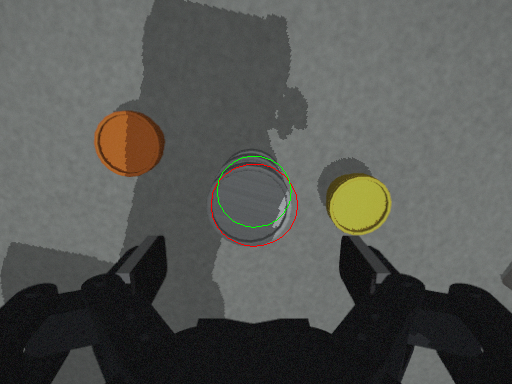

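Measured against the image, the top table is at about (467,224), so I'm shifting 3 mm and descending.

step_arm(
  increments=[
    {"dx": 0.05, "dy": -0.12, "dz": 0.2, "wx": 0, "wy": 0, "wz": 0},
    {"dx": 0, "dy": 0, "dz": 1, "wx": 0, "wy": 0, "wz": 0},
    {"dx": 0, "dy": 0, "dz": 0.9, "wx": 0, "wy": 0, "wz": 0},
    {"dx": 0, "dy": 0, "dz": 0.7, "wx": 0, "wy": 0, "wz": 0},
    {"dx": 0, "dy": 0, "dz": 0.4, "wx": 0, "wy": 0, "wz": 0},
  ],
)

```text
time_s: 4.5
eef_pos: [468.1, 223.8, 110.7]
ee_rot: [-0.0, 0.979, 0.204, -0.0]
force: [0.0, -0.5, 0.7]
grip_width: 0.994
grip_force: 0.0
```

step_arm(
  increments=[
    {"dx": 0, "dy": 0, "dz": 0, "wx": 0, "wy": 0, "wz": 0},
  ],
)

```text
time_s: 4.6
eef_pos: [468.0, 223.8, 110.9]
ee_rot: [-0.0, 0.979, 0.204, -0.001]
force: [0.5, 0.1, 1.3]
grip_width: 0.994
grip_force: 0.0
```

```bash
python3 - <<'E'
from h import *
c=cap('wrist'); s=ctrl.sense(); print(s['eef_pos'],s['ee_rot'],s['force'],s['grip_width'])
c2=cap('scene'); a=cv2.resize(c2['frame'][140:260,290:440],(600,480))
cv2.imwrite('pics/w4.png',np.hstack([cv2.resize(c['frame'],(400,300))[:, :], cv2.resize(a,(375,300))]))
E
```

```text
[468.46040729 223.95073726 111.75995209] [-1.37920501e-06  9.78902025e-01  2.04330062e-01  2.26898942e-04] [ 1.01655731 -0.43352652  0.68892344] 0.9981423973484153
```

View pics/w4.png

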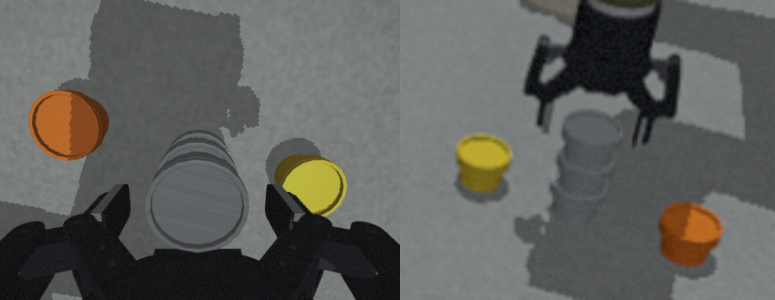

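The fingers straddle the top disc symmetrically (wrist view: pads at 128 and 267, disc centre 197), and the tips stay above the middle rim. I'll lower slightly and close gently.

step_arm(
  increments=[
    {"dx": 0, "dy": 0, "dz": 0.18, "wx": 0, "wy": 0, "wz": 0},
    {"dx": 0, "dy": 0, "dz": 0, "wx": 0, "wy": 0, "wz": 0},
  ],
)

```text
time_s: 4.9
eef_pos: [468.3, 224.0, 106.9]
ee_rot: [-0.0, 0.979, 0.204, 0.0]
force: [-1.1, -0.7, -0.1]
grip_width: 0.996
grip_force: 0.0
```

step_arm(
  increments=[
    {"dx": 0, "dy": 0, "dz": 0, "wx": 0, "wy": 0, "wz": 0},
    {"dx": 0, "dy": 0, "dz": 0, "wx": 0, "wy": 0, "wz": 0},
    {"dx": 0, "dy": 0, "dz": 0, "wx": 0, "wy": 0, "wz": 0},
    {"dx": 0, "dy": 0, "dz": 0, "wx": 0, "wy": 0, "wz": 0},
  ],
  fingers=50,
  squeeze=45,
)

```text
time_s: 5.3
eef_pos: [468.4, 224.2, 107.4]
ee_rot: [-0.0, 0.979, 0.205, 0.0]
force: [-0.8, 0.8, 5.6]
grip_width: 0.683
grip_force: 47.8
```

step_arm(
  increments=[
    {"dx": 0, "dy": 0, "dz": -0.1, "wx": 0, "wy": 0, "wz": 0},
    {"dx": 0, "dy": 0, "dz": -0.2, "wx": 0, "wy": 0, "wz": 0},
    {"dx": 0, "dy": 0, "dz": -0.3, "wx": 0, "wy": 0, "wz": 0},
    {"dx": 0, "dy": 0, "dz": -0.4, "wx": 0, "wy": 0, "wz": 0},
    {"dx": 0, "dy": 0, "dz": -0.6, "wx": 0, "wy": 0, "wz": 0},
  ],
)

```text
time_s: 5.8
eef_pos: [468.0, 223.9, 147.3]
ee_rot: [0.0, 0.979, 0.204, -0.001]
force: [0.2, 0.0, -3.0]
grip_width: 0.682
grip_force: 49.1
```

step_arm(
  increments=[
    {"dx": 0, "dy": 0, "dz": -0.8, "wx": 0, "wy": 0, "wz": 0},
    {"dx": 0, "dy": 0, "dz": -1, "wx": 0, "wy": 0, "wz": 0},
    {"dx": 0, "dy": 0, "dz": -1, "wx": 0, "wy": 0, "wz": 0},
    {"dx": 0, "dy": 0, "dz": -1, "wx": 0, "wy": 0, "wz": 0},
    {"dx": 0, "dy": 0, "dz": 0, "wx": 0, "wy": 0, "wz": 0},
  ],
)

```text
time_s: 6.3
eef_pos: [469.3, 224.3, 245.3]
ee_rot: [-0.0, 0.979, 0.204, 0.003]
force: [0.5, 0.2, -4.5]
grip_width: 0.684
grip_force: 49.2
```

```bash
python3 - <<'E'
from h import *
np.set_printoptions(precision=2,suppress=True)
s=ctrl.sense(); print(s['eef_pos'],s['force'],s['wrist_torque'],s['grip_width'],s['grip_force'])
c=cap('scene'); cv2.imwrite('pics/s5.png',cv2.resize(c['frame'][110:250,290:440],(800,600)[:2] and (640,597)))
go([533,-185,256])
for l in ['table_top','table_mid','table_low']:
    for d in eyes.landmark_of('scene',l)[:4]: print(l,round(d['p'],2),world(c,d['point']))
E
```

```text
[469.28 224.27 245.34] [ 0.53  0.22 -4.48] [ 0.    0.01 -0.02] 0.6843460191124263 49.19314194994513
pos [468.5 224.1 242.9] need units [-4.18 16.03 -0.53] t 6.35
table_top 0.96 [488.62 120.36  -3.79]
table_top 0.69 [460.73 338.49  -1.49]
table_top 0.65 [467.63 228.18 210.07]
table_top 0.47 [689.47 367.58  -4.43]
table_mid 0.79 [469.25 222.82  37.16]
table_low 0.62 [468.52 225.73   3.37]
```

View pics/s5.png

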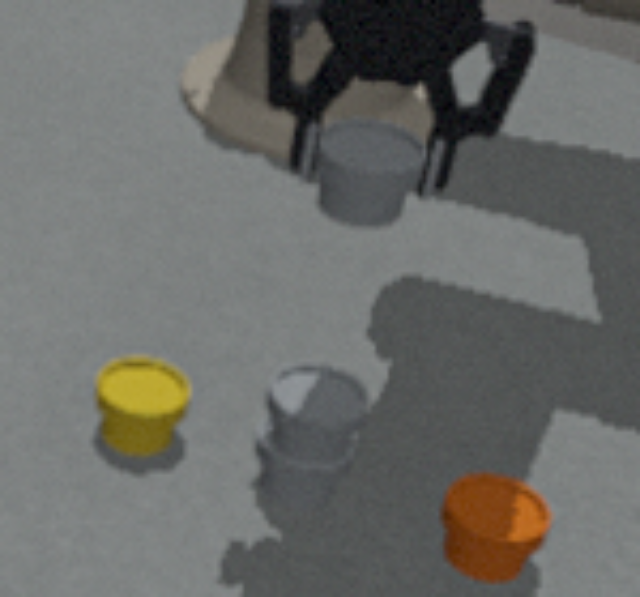

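Top table lifted cleanly; the lower two remain nested at the same place, px (315,430) in the crop. Next I carry it beside the screw for a measured look.

step_arm(
  increments=[
    {"dx": -0.2, "dy": 0.5, "dz": 0, "wx": 0, "wy": 0, "wz": 0},
    {"dx": -0.44, "dy": 1, "dz": 0, "wx": 0, "wy": 0, "wz": 0},
    {"dx": -0.44, "dy": 1, "dz": 0, "wx": 0, "wy": 0, "wz": 0},
    {"dx": -0.44, "dy": 1, "dz": 0, "wx": 0, "wy": 0, "wz": 0},
    {"dx": -0.44, "dy": 1, "dz": 0, "wx": 0, "wy": 0, "wz": 0},
  ],
)

```text
time_s: 7.0
eef_pos: [467.8, 99.5, 241.0]
ee_rot: [-0.0, 0.979, 0.204, -0.001]
force: [-0.9, 0.1, -3.8]
grip_width: 0.682
grip_force: 49.2
```

step_arm(
  increments=[
    {"dx": -0.44, "dy": 1, "dz": 0, "wx": 0, "wy": 0, "wz": 0},
    {"dx": -0.44, "dy": 1, "dz": 0, "wx": 0, "wy": 0, "wz": 0},
    {"dx": -0.44, "dy": 1, "dz": 0, "wx": 0, "wy": 0, "wz": 0},
    {"dx": -0.44, "dy": 1, "dz": 0, "wx": 0, "wy": 0, "wz": 0},
    {"dx": -0.44, "dy": 1, "dz": 0, "wx": 0, "wy": 0, "wz": 0},
  ],
)

```text
time_s: 7.5
eef_pos: [467.3, -37.0, 241.1]
ee_rot: [-0.0, 0.979, 0.204, -0.001]
force: [0.5, 0.4, -4.4]
grip_width: 0.684
grip_force: 49.2
```

step_arm(
  increments=[
    {"dx": -0.44, "dy": 1, "dz": 0, "wx": 0, "wy": 0, "wz": 0},
    {"dx": -0.44, "dy": 1, "dz": 0, "wx": 0, "wy": 0, "wz": 0},
    {"dx": -0.44, "dy": 1, "dz": 0, "wx": 0, "wy": 0, "wz": 0},
    {"dx": -0.44, "dy": 1, "dz": 0, "wx": 0, "wy": 0, "wz": 0},
    {"dx": -0.44, "dy": 1, "dz": 0, "wx": 0, "wy": 0, "wz": 0},
  ],
)

```text
time_s: 8.0
eef_pos: [466.7, -173.4, 241.0]
ee_rot: [-0.0, 0.979, 0.204, -0.001]
force: [0.8, -0.9, -4.2]
grip_width: 0.684
grip_force: 49.2
```

step_arm(
  increments=[
    {"dx": -0.44, "dy": 1, "dz": 0, "wx": 0, "wy": 0, "wz": 0},
    {"dx": -0.2, "dy": 0.5, "dz": 0, "wx": 0, "wy": 0, "wz": 0},
    {"dx": 0, "dy": 0, "dz": 0, "wx": 0, "wy": 0, "wz": 0},
  ],
)

```text
time_s: 8.3
eef_pos: [467.3, -214.1, 241.0]
ee_rot: [-0.0, 0.979, 0.203, -0.0]
force: [-0.3, -0.0, -3.4]
grip_width: 0.683
grip_force: 49.4
```

```bash
python3 - <<'E'
from h import *
np.set_printoptions(precision=1,suppress=True)
ims=[]
for n in ['scene','top','wrist']:
    c=cap(n); ims.append(c)
    for l in ['screw_seat','stand','table_top']:
        for d in eyes.landmark_of(n,l)[:3]:
            X=world(c,d['point']); print(n,l,round(d['p'],2),X,proj(c,X))
    for z in (100,135): print('at z',z,proj(c,[533,-185,z]), proj(c,[543,-185,z]), proj(c,[533,-175,z]))
go([533,-185,243])
a=cv2.resize(ims[0]['frame'][105:195,180:280],(500,450)); 
w=cv2.resize(ims[2]['frame'],(512,384))
cv2.imwrite('pics/s6.png',w); cv2.imwrite('pics/s7.png',np.hstack([a,cv2.resize(ims[1]['frame'][190:280,280:340],(300,450))]))
np.save('wc.npy',ims[2],allow_pickle=True); np.save('sc.npy',ims[0],allow_pickle=True); np.save('tc.npy',ims[1],allow_pickle=True)
E
```

```text
scene screw_seat 0.58 [ 533.6 -185.2  120.4] [228.9 144.3]
scene stand 0.92 [ 541.2 -185.4   -3. ] [228.  179.8]
scene table_top 0.91 [458.4 340.5  -2. ] [402.2 240.5]
scene table_top 0.75 [ 467.2 -212.4  207.5] [236.3 106.5]
scene table_top 0.75 [489.9 118.2  -3.7] [321.5 211.9]
at z 100 [229.2 150.2] [227.  151.5] [231.8 151.3]
at z 135 [229.  139.8] [226.7 141.2] [231.6 141. ]
top screw_seat 0.79 [ 533.7 -188.2  116.8] [312.2 230.2]
top screw_seat 0.34 [ 630.1 -423.5   -5. ] [379.9 199.6]
top stand 0.7 [ 535.3 -183.9   -2.7] [306.3 230.1]
top table_top 0.84 [488.3 113.1  -1.2] [213.1 246. ]
top table_top 0.68 [449.7 336.7   4.2] [142.9 258.9]
at z 100 [310.4 230.5] [310.3 227.1] [307.  230.6]
at z 135 [311.8 230.4] [311.7 226.9] [308.3 230.5]
wrist screw_seat 0.93 [ 529.5 -187.   122. ] [254.7 110.7]
wrist stand 0.98 [ 533.3 -188.6   -3.7] [256.5 108.9]
wrist table_top 0.84 [ 471.4 -211.6  204.4] [254.1 224.6]
at z 100 [254.1 106. ] [258.8  94.8] [243.3 101.1]
at z 135 [254.3 105. ] [259.8  92. ] [241.9  99.3]
pos [ 468.  -212.4  241.8] need units [ 2.8  0.  -0. ] t 8.9
```

View pics/s6.png

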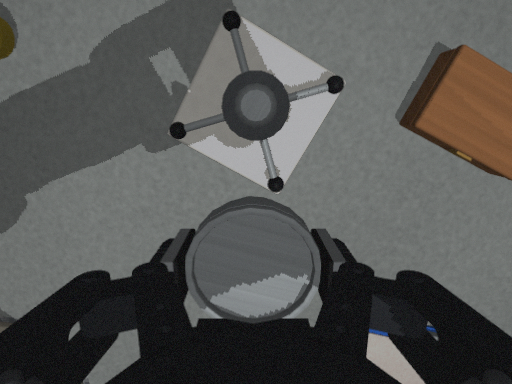

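View pics/s7.png

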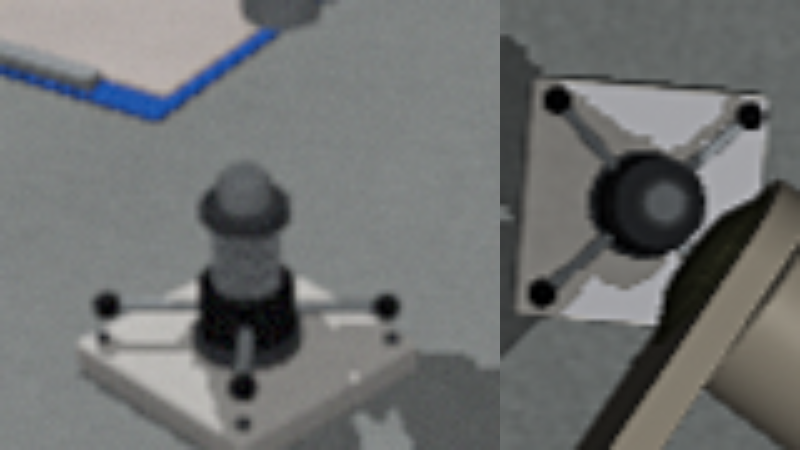

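The wrist picture shows the flange as a dark disc centred near (256,105) and the held table's rim centred near (254,265), level between the pads. I'll fit both circles to get the offset.

```bash
cat > fit.py <<'E'
from h import *
np.set_printoptions(precision=1,suppress=True)
def fit(c,x0,z,r,arc,rng=8,zs=(0,),sgn=0):
    g=cv2.GaussianBlur(cv2.cvtColor(c['frame'],6).astype(np.float32),(0,0),1.0)
    A=np.linspace(*arc,90); res=[]
    for dz in zs:
      for dx in np.arange(-rng,rng+.1,.5):
        for dy in np.arange(-rng,rng+.1,.5):
          P=[[proj(c,[x0[0]+dx+(r+e)*np.cos(a),x0[1]+dy+(r+e)*np.sin(a),z+dz]) for a in A] for e in ()]
          X=np.stack([[x0[0]+dx+(r+e)*np.cos(A),x0[1]+dy+(r+e)*np.sin(A),0*A+z+dz] for e in(-1.5,1.5)]) # 2,3,n
          p=np.einsum('ij,ejn->ein',c['R'],X)+c['t'][None,:,None]; u=p[:,:2]/p[:,2:]; u=u*(1+c['k1']*(u**2).sum(1,keepdims=True))
          v=[cv2.remap(g,(c['fx']*u[e,0]+c['cx']).astype(np.float32),(c['fy']*u[e,1]+c['cy']).astype(np.float32),1)[:,0] for e in(0,1)]
          d=v[1]-v[0]; sc=d.mean()*sgn if sgn else np.abs(d).mean()
          res.append((sc,x0[0]+dx,x0[1]+dy,z+dz))
    res.sort(reverse=True); return np.array(res[:4])
E
python3 - <<'E'
from fit import *
c=np.load('wc.npy',allow_pickle=True).item()
print('flange',fit(c,[532,-187],120,27,(0,6.28),8,range(-20,21,5),1))
# nose top edge r=11 and shoulder r=16
print('nose',fit(c,[532,-187],141,11,(0,6.28),8,(0,),0))
tz=241.5+6
print('rim',fit(c,[468,-213.5],tz,30,(0.41-1.2,0.41+1.2),6,(-6,-3,0,3,6),0))
for z in (115,120,125): print('click flange',atz(c,[256,105],z))
sc=np.load('sc.npy',allow_pickle=True).item()
print('scene flange',fit(sc,[532,-187],120,27,(-1,2),8,range(-20,21,5),1))
E
```

```text
flange [[  74.8  533.  -186.   120. ]
 [  73.3  533.  -186.   115. ]
 [  73.1  533.5 -186.   120. ]
 [  73.   533.  -185.5  120. ]]
nose [[  28.1  533.  -186.   141. ]
 [  27.8  533.  -185.5  141. ]
 [  27.6  533.5 -186.   141. ]
 [  27.5  532.5 -186.   141. ]]
rim [[  52.4  468.  -212.   241.5]
 [  52.1  468.  -211.5  241.5]
 [  51.4  468.5 -212.5  241.5]
 [  51.3  468.5 -211.   244.5]]
click flange [ 534.  -186.2  115. ]
click flange [ 533.9 -186.2  120. ]
click flange [ 533.7 -186.2  125. ]
scene flange [[  18.2  540.  -180.5  115. ]
 [  18.2  539.5 -181.   115. ]
 [  18.1  540.  -180.   115. ]
 [  18.1  540.  -181.   115. ]]
```

step_arm(
  increments=[
    {"dx": 0.8, "dy": 0.03, "dz": 0, "wx": 0, "wy": 0, "wz": 0},
    {"dx": 1, "dy": 0.03, "dz": 0, "wx": 0, "wy": 0, "wz": 0},
    {"dx": 0.7, "dy": 0, "dz": 0, "wx": 0, "wy": 0, "wz": 0},
    {"dx": 0.3, "dy": 0, "dz": 0.6, "wx": 0, "wy": 0, "wz": 0},
    {"dx": 0, "dy": 0, "dz": 0.9, "wx": 0, "wy": 0, "wz": 0},
  ],
)

```text
time_s: 9.4
eef_pos: [533.4, -185.7, 203.6]
ee_rot: [0.001, 0.979, 0.205, 0.001]
force: [-0.1, -0.5, -4.0]
grip_width: 0.685
grip_force: 49.5
```

step_arm(
  increments=[
    {"dx": 0, "dy": 0, "dz": 0.4, "wx": 0, "wy": 0, "wz": 0},
    {"dx": 0, "dy": 0, "dz": 0, "wx": 0, "wy": 0, "wz": 0},
  ],
)

```text
time_s: 9.6
eef_pos: [531.7, -185.8, 192.4]
ee_rot: [-0.001, 0.979, 0.204, -0.001]
force: [-0.1, -0.9, -3.5]
grip_width: 0.684
grip_force: 49.5
```

```bash
python3 - <<'E'
from fit import *
P=[];
for i in range(3):
    c=cap('wrist'); P.append(ctrl.sense()['eef_pos'])
p=np.mean(P,0); print('tcp',p,'q',np.round(ctrl.sense()['ee_rot'],4))
print('rim',fit(c,p[:2],p[2]+4,30,(0.41-1.2,0.41+1.2),6,(-4,0,4),0))
go([533,-186,120+36])
c=cap('scene'); im=c['frame'].copy()
cv2.imwrite('pics/s8.png',cv2.resize(im[95:195,180:280],(600,600),interpolation=3))
E
```

```text
tcp [ 532.6 -186.2  194.6] q [0.  1.  0.2 0. ]
rim [[  48.4  532.1 -186.7  194.6]
 [  48.1  531.6 -186.7  194.6]
 [  47.6  532.6 -186.2  194.6]
 [  47.5  532.1 -186.2  194.6]]
pos [ 532.8 -186.3  195.2] need units [ 0.  -0.   1.6] t 9.75
```

View pics/s8.png

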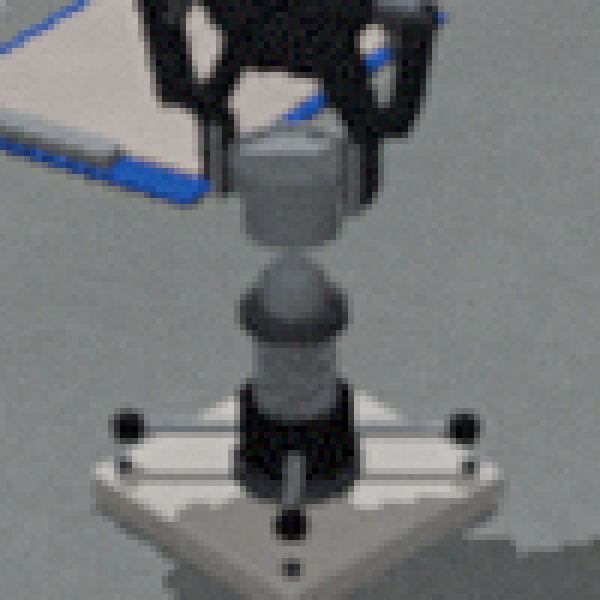

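The collar hangs centred and level just above the nose (px (290,245)). Lowering slowly while watching the force.

step_arm(
  increments=[
    {"dx": 0.03, "dy": 0, "dz": 0.2, "wx": 0, "wy": 0, "wz": 0},
    {"dx": 0, "dy": 0, "dz": 0.2, "wx": 0, "wy": 0, "wz": 0},
    {"dx": 0, "dy": 0, "dz": 0.2, "wx": 0, "wy": 0, "wz": 0},
    {"dx": 0, "dy": 0, "dz": 0.1, "wx": 0, "wy": 0, "wz": 0},
    {"dx": 0, "dy": 0, "dz": 0.1, "wx": 0, "wy": 0, "wz": 0},
  ],
)

```text
time_s: 10.3
eef_pos: [533.3, -185.7, 174.0]
ee_rot: [-0.0, 0.979, 0.204, -0.0]
force: [0.2, -0.3, -3.3]
grip_width: 0.688
grip_force: 49.5
```

step_arm(
  increments=[
    {"dx": 0, "dy": 0, "dz": 0.1, "wx": 0, "wy": 0, "wz": 0},
    {"dx": 0, "dy": 0, "dz": 0.1, "wx": 0, "wy": 0, "wz": 0},
  ],
)

```text
time_s: 10.5
eef_pos: [533.4, -185.7, 169.2]
ee_rot: [0.0, 0.979, 0.204, 0.0]
force: [-0.4, 0.8, -5.0]
grip_width: 0.681
grip_force: 49.5
```

step_arm(
  increments=[
    {"dx": 0, "dy": 0, "dz": 0.1, "wx": 0, "wy": 0, "wz": 0},
    {"dx": 0, "dy": 0, "dz": 0.1, "wx": 0, "wy": 0, "wz": 0},
  ],
)

```text
time_s: 10.7
eef_pos: [533.4, -185.7, 164.1]
ee_rot: [0.0, 0.979, 0.204, 0.0]
force: [0.2, 0.3, -3.4]
grip_width: 0.681
grip_force: 49.5
```

step_arm(
  increments=[
    {"dx": 0, "dy": 0, "dz": 0.06, "wx": 0, "wy": 0, "wz": 0},
    {"dx": 0, "dy": 0, "dz": 0.06, "wx": 0, "wy": 0, "wz": 0},
  ],
)

```text
time_s: 10.9
eef_pos: [533.4, -185.7, 161.2]
ee_rot: [0.0, 0.979, 0.204, 0.0]
force: [0.1, -1.0, -3.2]
grip_width: 0.68
grip_force: 49.5
```

step_arm(
  increments=[
    {"dx": 0, "dy": 0, "dz": 0.05, "wx": 0, "wy": 0, "wz": 0},
    {"dx": 0, "dy": 0, "dz": 0.04, "wx": 0, "wy": 0, "wz": 0},
  ],
)

```text
time_s: 11.1
eef_pos: [533.4, -185.7, 159.0]
ee_rot: [0.0, 0.979, 0.204, 0.0]
force: [-0.2, 0.4, -3.3]
grip_width: 0.684
grip_force: 49.5
```

step_arm(
  increments=[
    {"dx": 0, "dy": 0, "dz": 0.04, "wx": 0, "wy": 0, "wz": 0},
    {"dx": 0, "dy": 0, "dz": 0.04, "wx": 0, "wy": 0, "wz": 0},
  ],
)

```text
time_s: 11.3
eef_pos: [533.4, -185.7, 157.0]
ee_rot: [0.0, 0.979, 0.204, 0.0]
force: [0.4, -0.8, -4.2]
grip_width: 0.679
grip_force: 49.5
```

step_arm(
  increments=[
    {"dx": 0, "dy": 0, "dz": 0.04, "wx": 0, "wy": 0, "wz": 0},
    {"dx": 0, "dy": 0, "dz": 0.03, "wx": 0, "wy": 0, "wz": 0},
  ],
)

```text
time_s: 11.5
eef_pos: [533.4, -185.7, 155.6]
ee_rot: [0.0, 0.979, 0.204, 0.0]
force: [-3.6, 1.6, 4.1]
grip_width: 0.68
grip_force: 50.1
```

step_arm(
  increments=[
    {"dx": 0, "dy": 0, "dz": 0.03, "wx": 0, "wy": 0, "wz": 0},
    {"dx": 0, "dy": 0, "dz": 0.03, "wx": 0, "wy": 0, "wz": 0},
  ],
)

```text
time_s: 11.7
eef_pos: [533.5, -185.7, 155.4]
ee_rot: [0.0, 0.979, 0.205, 0.0]
force: [-7.0, 3.7, 16.4]
grip_width: 0.679
grip_force: 51.0
```

step_arm(
  increments=[
    {"dx": 0, "dy": 0, "dz": 0.03, "wx": 0, "wy": 0, "wz": 0},
    {"dx": 0, "dy": 0, "dz": 0.02, "wx": 0, "wy": 0, "wz": 0},
  ],
)

```text
time_s: 11.9
eef_pos: [533.5, -185.7, 155.4]
ee_rot: [0.001, 0.979, 0.205, 0.001]
force: [-10.3, 5.3, 24.1]
grip_width: 0.682
grip_force: 51.6
```

Contact is at TCP 155.4, i.e. collar bottom about 120, which matches the measured flange height. I'll relieve the pressing, then let go gently.

step_arm(
  increments=[
    {"dx": 0, "dy": 0, "dz": -0.03, "wx": 0, "wy": 0, "wz": 0},
    {"dx": 0, "dy": 0, "dz": -0.02, "wx": 0, "wy": 0, "wz": 0},
  ],
  squeeze=20,
)

```text
time_s: 12.1
eef_pos: [533.5, -185.7, 155.5]
ee_rot: [0.001, 0.979, 0.205, 0.0]
force: [-4.7, 2.3, 7.1]
grip_width: 0.683
grip_force: 50.7
```

step_arm(
  increments=[
    {"dx": 0, "dy": 0, "dz": 0, "wx": 0, "wy": 0, "wz": 0},
    {"dx": 0, "dy": 0, "dz": 0, "wx": 0, "wy": 0, "wz": 0},
  ],
  fingers=66,
)

```text
time_s: 12.3
eef_pos: [533.6, -185.8, 154.1]
ee_rot: [0.0, 0.979, 0.204, 0.0]
force: [-0.3, -0.4, -1.3]
grip_width: 0.774
grip_force: 0.0
```

step_arm(
  increments=[
    {"dx": 0, "dy": 0, "dz": 0, "wx": 0, "wy": 0, "wz": 0},
    {"dx": 0, "dy": 0, "dz": 0, "wx": 0, "wy": 0, "wz": 0},
    {"dx": 0, "dy": 0, "dz": 0, "wx": 0, "wy": 0, "wz": 0},
  ],
  fingers=85,
)

```text
time_s: 12.6
eef_pos: [533.4, -185.7, 153.7]
ee_rot: [-0.0, 0.979, 0.204, -0.0]
force: [-0.3, -0.1, 0.9]
grip_width: 0.996
grip_force: 0.0
```

Released. Next, lift straight up and check the seating.

step_arm(
  increments=[
    {"dx": 0, "dy": 0, "dz": -0.3, "wx": 0, "wy": 0, "wz": 0},
    {"dx": 0, "dy": 0, "dz": -0.7, "wx": 0, "wy": 0, "wz": 0},
    {"dx": 0, "dy": 0, "dz": -1, "wx": 0, "wy": 0, "wz": 0},
    {"dx": 0, "dy": 0, "dz": -1, "wx": 0, "wy": 0, "wz": 0},
    {"dx": 0, "dy": 0, "dz": -1, "wx": 0, "wy": 0, "wz": 0},
  ],
)

```text
time_s: 13.1
eef_pos: [533.3, -185.6, 255.5]
ee_rot: [0.0, 0.979, 0.204, 0.0]
force: [0.2, -0.6, -0.5]
grip_width: 0.991
grip_force: 0.0
```

step_arm(
  increments=[
    {"dx": -1, "dy": 0, "dz": -0.5, "wx": 0, "wy": 0, "wz": 0},
    {"dx": -1, "dy": 0, "dz": 0, "wx": 0, "wy": 0, "wz": 0},
    {"dx": -0.8, "dy": 0, "dz": 0, "wx": 0, "wy": 0, "wz": 0},
    {"dx": 0, "dy": 0, "dz": 0, "wx": 0, "wy": 0, "wz": 0},
  ],
)

```text
time_s: 13.5
eef_pos: [468.0, -214.4, 267.2]
ee_rot: [0.0, 0.979, 0.204, 0.0]
force: [0.4, 0.4, -0.6]
grip_width: 0.995
grip_force: 0.0
```

```bash
python3 - <<'E'
from fit import *
w=cap('wrist'); c=cap('scene')
print('rim wrist',fit(w,[533,-186],161,30,(0,6.28),6,(-8,-4,0,4,8),0))
for l in ['table_top','table_mid','table_low']:
    for d in eyes.landmark_of('scene',l)[:4]: print(l,round(d['p'],2),world(c,d['point']))
a=cv2.resize(c['frame'][105:195,180:280],(500,450),interpolation=3)
b=cv2.resize(w['frame'][20:220,150:350],(300,300)); b=cv2.copyMakeBorder(b,0,150,0,0,0)
cv2.imwrite('pics/s9.png',np.hstack([a,b])); print(ctrl.sense()['time_s'])
E
```

```text
rim wrist [[  44.   531.5 -186.5  157. ]
 [  43.8  531.5 -187.   157. ]
 [  43.6  531.5 -186.5  161. ]
 [  43.6  532.  -186.5  161. ]]
table_top 0.96 [460.  341.4   1.2]
table_top 0.89 [490.3 117.3  -3.4]
table_top 0.72 [ 532.4 -184.6  117.3]
table_top 0.16 [467.5 227.2  33. ]
table_mid 0.77 [465.7 219.4  35.9]
table_low 0.71 [469.5 225.3   1.7]
table_low 0.62 [ 534.5 -185.   121.5]
13.75
```

View pics/s9.png

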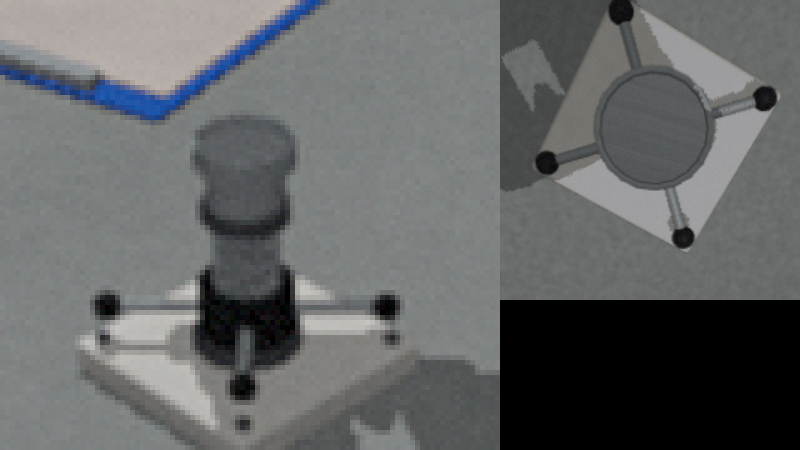

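The table sits level and fully home on the flange (collar meets it at px (245,210)), and the two lower tables are still nested in place. Handing in.

```bash
python3 -c "
from rig import finish_job
print(finish_job())"
```

```text
the job is handed in; nothing more can be done
None
```

The top table sits level on the screw's flange and is released; the lower two tables are still nested where they were, and I handed the job in at about 14 s.

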